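# Tap a seized tube insert loose with a mallet

## Task

The tube insert has seized in its blue holder. Pick up the mallet and work it free with light taps or short pushes of its head on the two orange pads, on alternating sides since it jams when driven from one side, until the gap between the crossbar and the blue cheeks is less than 1 cm at both ends; then stand the mallet upright back on its blue mat. Go gently (keep below 15 N on the insert), touch the insert with nothing but the mallet, and do not disturb the cups and the bottle behind it.

Things in the scene. Friction and masses are not known exactly. Their poses are not given: they have to be found in the camera images.
- holder: Fixed holder: dark base plate 73x156x8 mm with two blue cheeks (73 long, 26 wide, top at z = 42 mm, centred at y = +63 and -63 mm). Origin at the centre of its underside on the cart; its x axis points along the insert's stroke, away from the robot, y to the left. The cheeks' front faces are at x = -33 mm.
- yoke: The seized insert: aluminium tube block (90x92x29 mm, six wells) between the cheeks, with a crossbar (12 thick, 150 long, 22 high) at its robot end that carries the two orange pads. Origin in the crossbar's middle behind the left pad. It slides only along the holder's +x, to a hard stop when the crossbar is 1 mm off the cheeks, and can cock a little about vertical.
- pad_left (a point): Centre of the front face of the left orange pad (26 wide, 20 high, centre 23 mm above the cart), at y = +60 mm of the holder, facing the holder's -x. In the holder's frame it starts at x = -70 to -68 mm; the gap behind its end of the crossbar is 10 mm at x = -59 mm, 1 mm (hard stop) at x = -50 mm. Each end sticks with 8.5 N of dry friction and stays where it is left (no spring back). Taps of about 11 N on alternating pads walk it in.
- pad_right (a point): The same for the right orange pad, at y = -60 mm of the holder. Pushing one pad alone needs 8.5 N plus 1.5 N for each mm by which that end leads the other (less while it lags), so below 15 N one end can lead by about 4 mm; pushing on a fully cocked end, or in the middle of the crossbar, takes 17 N.
- mat: Thin blue mat 100x100x4 mm, fixed on the cart; origin at the centre of its underside, axes along its edges. The mallet stands on it at the start and must stand on it at the end.
- mallet_center (a point): Middle of the handle of the mallet, which stands on its head (about 0.25 kg, 76 mm tall): 50 mm above the head's underside, on the wooden handle (26 mm in x, 18 mm in y, 26 to 76 mm above the underside), a good place to grip. Head 50 mm long in x (flat white striking faces at x = +25 and -25 mm), 40 mm wide in y, 26 mm high. z points up along the handle.
- cup_a: Filter cup with a teal collar, 70 mm across, 106 mm tall, loose, behind the holder; origin at the centre of its underside. Leave alone.
- cup_b: Another such filter cup, loose, behind the holder; leave alone.
- white_bottle: White sample bottle with blue cap, 53 mm across, 118 mm tall, loose, behind the holder; origin at the centre of its underside. Leave alone.
There are look-alikes about, which are no part of the job. There is more than one size of the mat; the one meant has the size given above.

How it is judged:
On the way, in this order (a step that is already met when the one before it is completed fails the run):
1. the mallet is picked up: 10 mm or more clear of its mat's level (height (world z) of mallet_center above 0.064 m), for 0.1 s.
2. the gap between crossbar and cheeks is under 10 mm at both ends (x of each of pad_left, pad_right in the frame of holder above -0.059 m), for 0.2 s.
At the end, for the whole second after the job is handed in: The gap between the crossbar and the cheeks is under 10 mm at both ends (both pads beyond x = -59 mm of the holder); the mallet stands upright (within 0.1 rad) and released on its mat, its middle within 40 mm of the mat's centre along each edge; cups and bottle where they stood (all of step 2 and angle between mallet_center's own z axis and vertical below 0.1 rad and x of mallet_center in the frame of mat between -0.04 and 0.04 m and y of mallet_center in the frame of mat between -0.04 and 0.04 m and z of mallet_center in the frame of mat between 0.05 and 0.058 m); the robot touches nothing.
It fails at once if the insert is pushed or struck with more than 15 N (contact force between yoke and anything else above 15 N).
It fails at once if the gripper or arm touches the insert (contact force between yoke and the fingers above 0.5 N or contact force between yoke and the arm above 0.5 N).
It fails at once if the first filter cup is moved by more than 15 mm or tipped (distance of cup_a from where it was at the start of the episode above 0.015 m or angle between cup_a's own z axis and vertical above 0.2 rad).
It fails at once if the second filter cup is moved by more than 15 mm or tipped (distance of cup_b from where it was at the start of the episode above 0.015 m or angle between cup_b's own z axis and vertical above 0.2 rad).
It fails at once if the white bottle is moved by more than 15 mm or tipped (distance of white_bottle from where it was at the start of the episode above 0.015 m or angle between white_bottle's own z axis and vertical above 0.2 rad).
It also fails if it takes over 72 s, if anything falls off the work surface, if the arm or the gripper's body presses on something with over 40 N, if the wrist force passes 120 N, or if a joint passes its speed limit or range.

## Robot

A 6-joint arm with a two-finger parallel gripper is mounted at the origin on a cart in front of the work surface, level with it; the furniture and walls round the work are solid. World frame = base frame: x ahead of the robot, y to its left, z up, the work surface at z = 0. Lengths are in m, angles in rad, forces in N, time in s.
With the tool pointing down it reaches from about 0.35 to 0.975 m from the base axis. Payload 7.1 kg.
Tool frame: the origin (TCP) lies midway between the tips of the shut fingers; the grasp point (between the pads) lies 19 mm behind it; z points along the fingers, y is the line along which they close (so a half turn about z gives the same grasp; the last joint's range is limited). The gripper opens to 88 mm and grips with 3 to 60 N. Pads are 20 mm wide; open, the fingers measure 115 mm over their backs; the gripper's body (75 mm by 178 mm) begins 61 mm behind the grasp point.
Start: joints at [1.144, 0.423, 1.63, -0, 1.089, -0.019], TCP at [0.248, 0.574, 0.223] pointing down, gripper open.
Joint ranges: [-3, 3], [-0.9, 2.11], [0.09, 2.58], [-1.31, 4.45], [0.11, 2.69], [-2.54, 2.54]. Speed limits (rad/s): [2.39, 2.39, 3.01, 3.14, 3.14, 3.14].

## Interface

Orientations are given as a unit quaternion [w, x, y, z].
In Python, from station import move_pose, movel, movej, command_gripper, wait, inverse_kinematics, read_camera, camera_info, MotionError, job_done, get_time, get_joint_pos, get_qvel, get_effort, get_tcp_pos, get_ee_rot, get_ft_force, get_ft_torque, get_grip_width, get_finger_force gives the robot as it stands. Calls block until the motion is done:
- move_pose(position, orientation): joint-space move of the TCP to a pose.
- movel(position, frame=None, v=0.15, until_force=None): straight line of the TCP; frame=None keeps the orientation; v is the mean speed in m/s. With until_force (N) it stops when the force on the tool has changed by that much, and returns True; else False.
- movej(angles): joint-space move.
- command_gripper(opening): opening from 0.0 (shut) to 1.0 (fully open); the grip force is fixed at half the most; returns when the fingers have stopped.
- wait(seconds).
- inverse_kinematics(position, orientation): joint angles nearest the present ones, or None.
- read_camera(name): name is "side" or "top" or "wrist"; returns the picture (384x512x3 uint8, red, green, blue); there is no depth.
- camera_info(name): a dict with "intrinsics" (3x3 intrinsics, pixels), "T" (4x4, takes a point from camera to world coordinates); the wrist camera has in their place "tool_from_camera" (4x4, takes a point from camera to tool coordinates, whose origin is the TCP and whose axes are the flange's). Camera axes: x right, y up, looking along -z (the intrinsics and any distortion apply to the point x, -y, -z); pixel columns grow to the right and rows downward; lengths in m; the calibration is good to about 2 mm. A picture is of the moment at which its call begins: read the wrist's pose just before it. camera_info takes no time and is no camera call.
A pose or a line that the arm cannot do raises MotionError and nothing moves.
- job_done(): hands the job in; it is judged then, once.
Readings, each from a call of its own:
- get_time(): time.
- get_joint_pos(): joint angles.
- get_qvel(): joint speeds.
- get_effort(): joint torques, N m.
- get_tcp_pos(): TCP position.
- get_ee_rot(): TCP orientation.
- get_ft_force(): force on the tool from outside, world axes, zero at the start.
- get_ft_torque(): the same for the moment, N m.
- get_grip_width(): opening from 0.0 (shut) to 1.0 (fully open).
- get_finger_force(): force on a finger pad.
Only numpy, scipy, OpenCV 4.12 (cv2) and the standard library are available. Lean on these libraries where they do the work, as an engineer would, in place of code of your own. Each camera call takes 0.05 s, during which the arm holds its last target. There are 200 camera calls.

## Working session

There is one attempt and no reset: what is moved stays moved. The work goes in short steps, each a Python script; the robot and the scene stay as the last script left them, time stands still between calls to the robot, and variables do not carry over. Pictures are saved under pics/ and viewed, at most 10 in all, crops included, and the job is handed in when it is done.

```bash
mkdir -p pics; ls; python3 - <<'E'
from station import *
import cv2,numpy as np
for n in("top","side"):
    im=read_camera(n);cv2.imwrite(f"pics/{n}0.png",im[:,:,::-1]);c=camera_info(n);print(n,c)
print(camera_info("wrist"),get_time(),get_ee_rot())
a=cv2.imread("pics/top0.png");b=cv2.imread("pics/side0.png")
cv2.imwrite("pics/top0b.png",cv2.resize(a,(800,600)))
cv2.imwrite("pics/side0b.png",cv2.resize(b,(800,600)))
E
```

```text
pics
top {'intrinsics': array([[387.32035302,   0.        , 258.33895991],
       [  0.        , 387.32035302, 184.36528337],
       [  0.        ,   0.        ,   1.        ]]), 'T': array([[ 0.00940657,  0.99801808, -0.06222083,  0.47980448],
       [-0.99934995,  0.00721703, -0.0353214 , -0.26083701],
       [-0.03480235,  0.06251263,  0.9974372 ,  0.89799473],
       [ 0.        ,  0.        ,  0.        ,  1.        ]])}
side {'intrinsics': array([[410.01187819,   0.        , 253.57318129],
       [  0.        , 410.01187819, 189.66856745],
       [  0.        ,   0.        ,   1.        ]]), 'T': array([[ 0.99908536, -0.03818613,  0.0192424 ,  0.55458288],
       [ 0.03594233,  0.50616634, -0.86168659, -1.06379689],
       [ 0.02316462,  0.86159007,  0.50707588,  0.54366589],
       [ 0.        ,  0.        ,  0.        ,  1.        ]])}
{'intrinsics': array([[276.41856145,   0.        , 252.36237446],
       [  0.        , 276.41856145, 195.86320794],
       [  0.        ,   0.        ,   1.        ]]), 'tool_from_camera': array([[ 3.56951936e-04,  9.53483119e-01,  3.01446205e-01,
         8.28699508e-02],
       [ 9.99999904e-01, -2.63750461e-04, -3.49880967e-04,
         5.14713442e-04],
       [-2.54099020e-04,  3.01446301e-01, -9.53483122e-01,
        -1.61497066e-01],
       [ 0.00000000e+00,  0.00000000e+00,  0.00000000e+00,
         1.00000000e+00]])} 0.1 [-1.44055683e-04  2.02472288e-01  9.79287752e-01 -6.71180945e-04]
```

View pics/top0b.png

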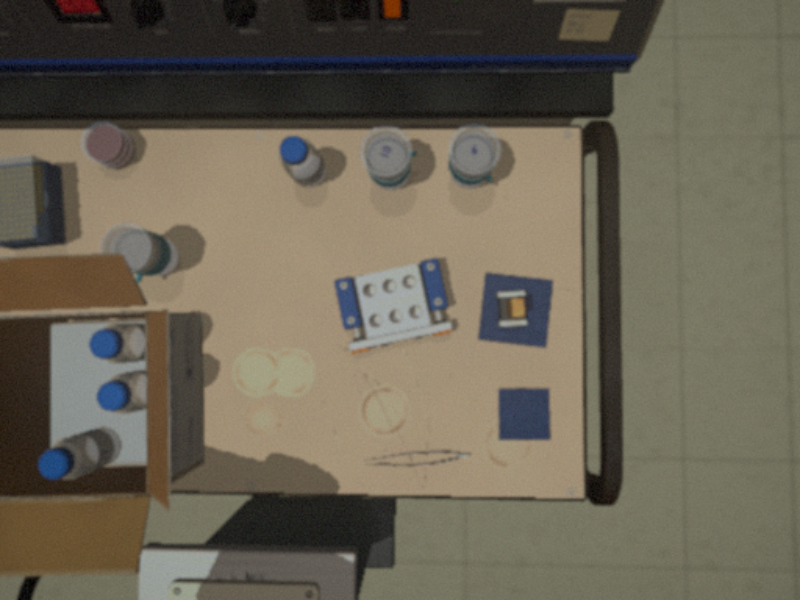

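View pics/side0b.png

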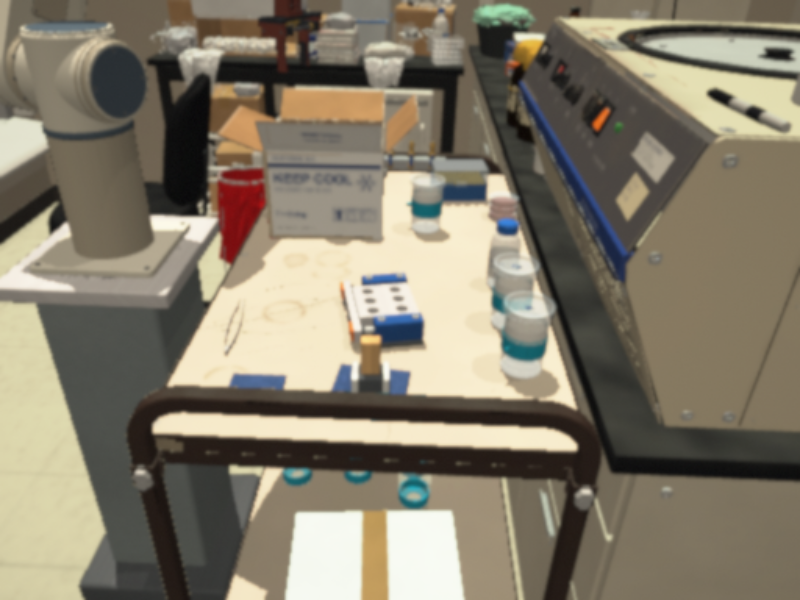

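Top view (800 px scale): the mallet is at (513,308) on the larger blue mat at (516,310). The smaller mat at (525,414) is a decoy. The holder and insert are at (395,300), with the orange pads on the crossbar's lower edge, about (350,347) to (452,326). Cups are at (388,157) and (474,155), and the bottle is at (300,160). Other things that could mislead: a cup at (140,250), and bottles in the box at (110,340), (115,395) and (60,460). Next I'll measure the mats by colour.

```bash
cat > h.py <<'E'
from station import *
import numpy as np, cv2
from scipy.spatial.transform import Rotation as R
def rot(q): return R.from_quat([q[1],q[2],q[3],q[0]]).as_matrix()
def quat(yaw):  # tool down, tool x at yaw in world, tool y = yaw-90
    q=(R.from_euler('z',yaw)*R.from_euler('x',np.pi)).as_quat(); return [q[3],q[0],q[1],q[2]]
def shot(n,name=None):
    if n=="wrist":
        T=np.eye(4);T[:3,:3]=rot(get_ee_rot());T[:3,3]=get_tcp_pos()
        c=camera_info(n);T=T@c["tool_from_camera"]
    else: c=camera_info(n);T=c["T"]
    im=read_camera(n)
    if name: cv2.imwrite(f"pics/{name}.png",cv2.resize(im[:,:,::-1],(800,600))); np.savez(f"pics/{name}.npz",im=im,K=c["intrinsics"],T=T)
    return im,c["intrinsics"],T
def cast(px,K,T,z):
    px=np.atleast_2d(px).astype(float)
    d=np.c_[(px[:,0]-K[0,2])/K[0,0],-(px[:,1]-K[1,2])/K[1,1],-np.ones(len(px))]@T[:3,:3].T
    return T[:3,3]+d*((z-T[2,3])/d[:,2])[:,None]
def blobs(im,lo,hi,amin=30):
    hsv=cv2.cvtColor(im,cv2.COLOR_RGB2HSV);m=cv2.inRange(hsv,lo,hi)
    cs,_=cv2.findContours(m,cv2.RETR_EXTERNAL,cv2.CHAIN_APPROX_NONE)
    return m,sorted([c for c in cs if cv2.contourArea(c)>amin],key=cv2.contourArea)[::-1]
def rect(c,K,T,z):
    p=cast(c[:,0,:],K,T,z)[:,:2]
    return cv2.minAreaRect((p*1000).astype(np.float32))
E
python3 - <<'E'
from h import *
im,K,T=shot("top")
_,cs=blobs(im,(100,90,30),(130,255,200))
for c in cs:
    r=rect(c,K,T,.004); print("blue",c[:,0].mean(0).round(),np.round(r[0],1),np.round(r[1],1),round(r[2],1))
print(cast([[513*.64,308*.64],[395*.64,300*.64]],K,T,.03))
m=cast([[516*.64,310*.64]],K,T,.004)[0]
for yaw in (0,np.pi,.8,-.8):
  for p in ([m[0]-.12,m[1],.25],[m[0],m[1],.25],[m[0],m[1],.08]): print(yaw,inverse_kinematics(p,quat(yaw)))
E
```

```text
blue [203.  40.] [879.3 -84.9] [ 22.9 973.3] 0.0
blue [333. 263.] [ 354.7 -405.7] [65.2 65.7] 0.7
blue [ 35. 296.] [271.3 287.7] [43.4 49.8] 1.0
blue [ 72. 253.] [372.1 204.6] [40.6 45.2] 14.6
blue [ 67. 220.] [449.9 218.3] [39.7 43.2] 0.6
blue [277. 180.] [ 541.8 -272.8] [71.2 24.5] 12.4
blue [222. 192.] [ 513.8 -146.2] [71.  23.7] 12.3
blue [187.  96.] [744.8 -59.7] [36.4 35.7] 1.1
[[ 0.50660505 -0.38638568  0.03      ]
 [ 0.51668681 -0.21781817  0.03      ]]
0 [-8.19852162e-01  2.82715120e-01  1.77022073e+00 -4.44089210e-16
  1.08865680e+00  7.50944165e-01]
0 [-6.82244152e-01  4.17815214e-01  1.57037936e+00 -4.44089210e-16
  1.15339808e+00  8.88552175e-01]
0 [-6.82244152e-01  6.23984462e-01  1.67239175e+00 -4.44089210e-16
  8.45216438e-01  8.88552175e-01]
3.141592653589793 [-0.81985216  0.28271512  1.77022073  0.          1.0886568  -2.39064849]
3.141592653589793 [-0.68224415  0.41781521  1.57037936  0.          1.15339808 -2.25304048]
3.141592653589793 [-0.68224415  0.62398446  1.67239175  0.          0.84521644 -2.25304048]
0.8 [-8.19852162e-01  2.82715120e-01  1.77022073e+00 -4.44089210e-16
  1.08865680e+00 -4.90558348e-02]
0.8 [-6.82244152e-01  4.17815214e-01  1.57037936e+00 -4.44089210e-16
  1.15339808e+00  8.85521748e-02]
0.8 [-6.82244152e-01  6.23984462e-01  1.67239175e+00 -4.44089210e-16
  8.45216438e-01  8.85521748e-02]
-0.8 [-8.19852162e-01  2.82715120e-01  1.77022073e+00 -4.44089210e-16
  1.08865680e+00  1.55094417e+00]
-0.8 [-6.82244152e-01  4.17815214e-01  1.57037936e+00 -4.44089210e-16
  1.15339808e+00  1.68855217e+00]
-0.8 [-6.82244152e-01  6.23984462e-01  1.67239175e+00 -4.44089210e-16
  8.45216438e-01  1.68855217e+00]
```

```bash
python3 - <<'E'
from h import *
c=camera_info("side");K,T=c["intrinsics"],c["T"]
b=cast([[382*.64,236*.64]],K,T,0)[0]
for z in (.1,.2,.25,.3,.35,.4,.45):
    p=T[:3,:3].T@(np.r_[b[:2],z]-T[:3,3]); print(b.round(3),z,((K[0,2]+K[0,0]*p[0]/-p[2])/.64).round(),((K[1,2]-K[1,1]*p[1]/-p[2])/.64).round())
q=get_joint_pos();R0=get_ee_rot()
for z in (.4,.5,.55): print(z,inverse_kinematics([.248,.574,z],list(R0)))
print(inverse_kinematics([.55,-.38,.5],quat(0)),inverse_kinematics([.55,-.38,.26],quat(0)))
E
```

```text
[0.497 0.095 0.   ] 0.1 383.0 188.0
[0.497 0.095 0.   ] 0.2 383.0 137.0
[0.497 0.095 0.   ] 0.25 384.0 109.0
[0.497 0.095 0.   ] 0.3 384.0 80.0
[0.497 0.095 0.   ] 0.35 384.0 50.0
[0.497 0.095 0.   ] 0.4 385.0 19.0
[0.497 0.095 0.   ] 0.45 385.0 -14.0
0.4 [ 1.14393749e+00  2.80712742e-01  1.42882519e+00 -1.09728878e-05
  1.43319564e+00 -1.90849165e-02]
0.5 [ 1.14393749e+00  2.45609434e-01  1.26656458e+00 -1.08886109e-05
  1.63055957e+00 -1.90870720e-02]
0.55 [ 1.14393749e+00  2.41133045e-01  1.17029028e+00 -1.10107113e-05
  1.73131026e+00 -1.90881814e-02]
[-6.22400423e-01  3.22975451e-01  1.16422527e+00 -4.44089210e-16
  1.65439193e+00  9.48395904e-01] [-6.22400423e-01  4.51073765e-01  1.49428409e+00 -4.44089210e-16
  1.19623479e+00  9.48395904e-01]
```

```bash
python3 - <<'E'
from h import *
movel([.248,.574,.5],v=.4)
move_pose([.50,-.37,.5],quat(0)); move_pose([.56,-.38,.22],quat(0)); wait(.3)
im,K,T=shot("wrist","mat1")
move_pose([.50,-.20,.25],quat(.215)); wait(.3)
im,K,T=shot("wrist","hold1"); print(get_time(),get_ft_force())
a=cv2.imread("pics/mat1.png");b=cv2.imread("pics/hold1.png")
E
```

```text
7.0 [0.28854502 0.75043617 0.35245064]
```

View pics/mat1.png

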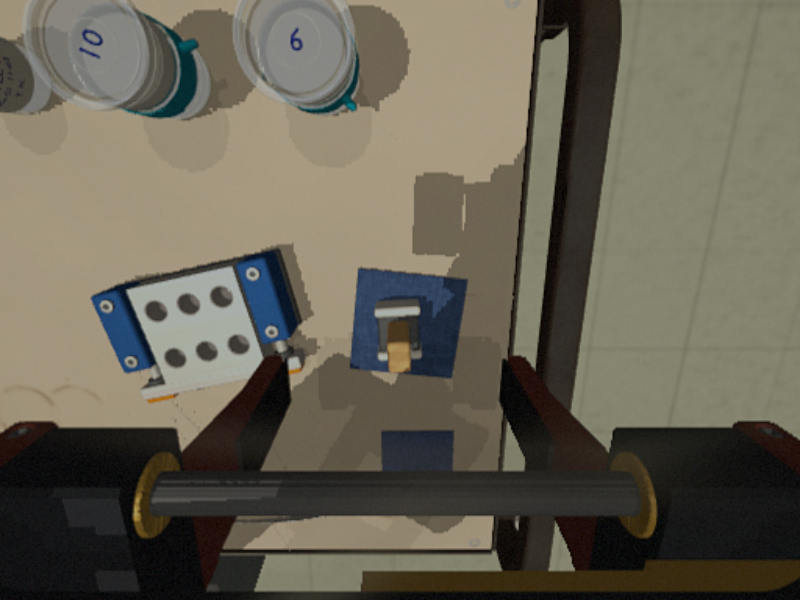

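View pics/hold1.png

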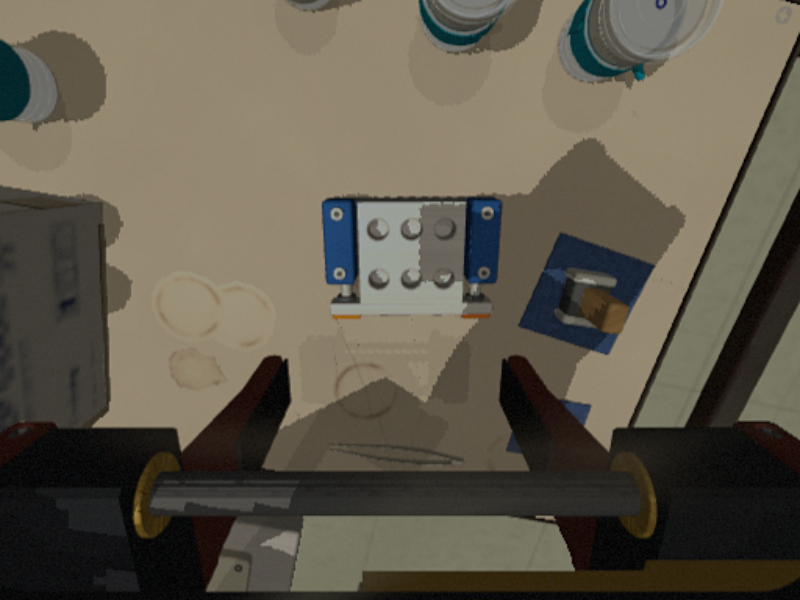

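mat1 (wrist): the large mat's corners are at (359,268), (467,280), (452,377) and (351,368). The mallet stands on it with its handle top near (399,358) and its far white face near (398,309). hold1: the crossbar spans (331..492, 305–318) with orange pads at (345,317) and (476,317), and the view is square to the holder at yaw 0.215. Next is the close crop check.

```bash
python3 - <<'E'
from h import *
d=np.load("pics/mat1.npz");im,K,T=d["im"],d["K"],d["T"]
c=im[165:250,215:305];cv2.imwrite("pics/crop1.png",cv2.resize(c[:,:,::-1],None,fx=6.5,fy=6.5,interpolation=cv2.INTER_NEAREST))
s=.64
P=cast(np.array([[359,268],[467,280],[452,377],[351,368]])*s,K,T,.004);print("mat",P.round(4),P.mean(0).round(4))
print([np.linalg.norm(P[i]-P[(i+1)%4]).round(4) for i in range(4)])
d=np.load("pics/hold1.npz");im,K,T=d["im"],d["K"],d["T"]
m,cs=blobs(im,(100,120,30),(125,255,255))
for c in cs[:4]:
    r=rect(c,K,T,.042);print("blue",c[:,0].mean(0).round(),np.round(r[0],1),np.round(r[1],1),round(r[2],2))
m,cs=blobs(im,(5,150,60),(20,255,255),3)
for c in cs[:8]: print("or",cv2.boundingRect(c),cast(c[:,0].mean(0),K,T,.033).round(4))
E
```

```text
mat [[ 0.5603 -0.3485  0.004 ]
 [ 0.5492 -0.4458  0.004 ]
 [ 0.4524 -0.4361  0.004 ]
 [ 0.462  -0.3384  0.004 ]] [ 0.506  -0.3922  0.004 ]
[np.float64(0.0978), np.float64(0.0974), np.float64(0.0982), np.float64(0.0988)]
blue [373. 188.] [ 513.1 -370.4] [88.9 88.4] 83.79
blue [308. 153.] [ 540.7 -268. ] [70.9 28.8] 12.37
blue [217. 154.] [ 514.2 -149.5] [72.3 27.3] 12.35
or (373, 185, 14, 16) [[ 0.5082 -0.384   0.033 ]]
or (410, 300, 10, 44) [[ 0.3048 -0.5236  0.033 ]]
or (86, 329, 11, 15) [[0.1562 0.0094 0.033 ]]
or (86, 305, 7, 21) [[0.2046 0.0136 0.033 ]]
or (295, 201, 18, 3) [[ 0.4718 -0.2827  0.033 ]]
or (213, 202, 18, 2) [[ 0.4456 -0.1664  0.033 ]]
or (91, 297, 5, 9) [[0.2335 0.0074 0.033 ]]
or (385, 188, 8, 7) [[ 0.5134 -0.3965  0.033 ]]
```

View pics/crop1.png

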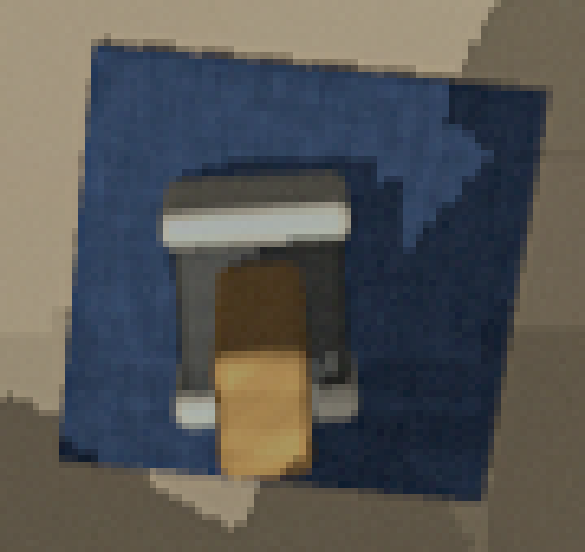

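The crop shows the mallet standing on its head, with white faces at the far and near ends and a wooden handle on top, all on the 100 mm mat (sides measure 98 mm). Head-top corners are at crop (162,210), (350,205), (357,415) and (176,428). Handle-top corners are at (215,352), (309,350), (311,473) and (222,478).

```bash
python3 - <<'E'
from h import *
d=np.load("pics/mat1.npz");im,K,T=d["im"],d["K"],d["T"]
for pts,z in (([[162,210],[350,205],[357,415],[176,428]],.03),([[215,352],[309,350],[311,473],[222,478]],.08)):
    P=cast(np.array(pts)/6.5+[215,165]-.5,K,T,z)
    e=P[[1,2,3,0]]-P
    print(P.round(4).tolist(),P.mean(0).round(4),np.linalg.norm(e,axis=1).round(4),np.degrees(np.arctan2(e[:,1],e[:,0])).round(1))
E
```

```text
[[0.5315, -0.3628, 0.03], [0.5326, -0.4015, 0.03], [0.4854, -0.4039, 0.03], [0.4824, -0.3651, 0.03]] [ 0.508  -0.3833  0.03  ] [0.0388 0.0472 0.0389 0.0491] [ -88.4 -177.2   94.5    2.7]
[[0.5204, -0.3745, 0.08], [0.5208, -0.3915, 0.08], [0.4962, -0.3922, 0.08], [0.4952, -0.3757, 0.08]] [ 0.5082 -0.3835  0.08  ] [0.0171 0.0246 0.0165 0.0252] [ -88.7 -178.5   93.5    2.7]
```

```bash
cat >> h.py <<'E'
MX,MY,MYAW=.508,-.3835,.043
YAW=.217; O=np.array([.5241,-.2096])
def hp(x,y,z):
    c,s=np.cos(YAW),np.sin(YAW); return [O[0]+c*x-s*y,O[1]+s*x+c*y,z]
E
python3 - <<'E'
from h import *
command_gripper(1.0)
move_pose([MX,MY,.16],quat(MYAW)); movel([MX,MY,.033],v=.08)
print(get_tcp_pos(),get_ft_force())
command_gripper(0.0); print("w",get_grip_width()*88,get_finger_force())
movel([MX,MY,.10],v=.08); wait(.2)
print("w",get_grip_width()*88,get_ft_force(),get_ft_torque(),get_time())
move_pose(hp(-.16,.06,.10),quat(YAW)); wait(.2)
shot("side","held"); print(get_time())
E
```

```text
[ 0.50829518 -0.38372931  0.03354413] [-0.06038741 -0.41618918  0.75964038]
w 17.72794420684418 29.957307279109955
w 17.620863373355018 [-0.08740046  0.80090808 -2.01590318] [0.00733773 0.11236676 0.03157011] 12.05
13.2833
```

View pics/held.png

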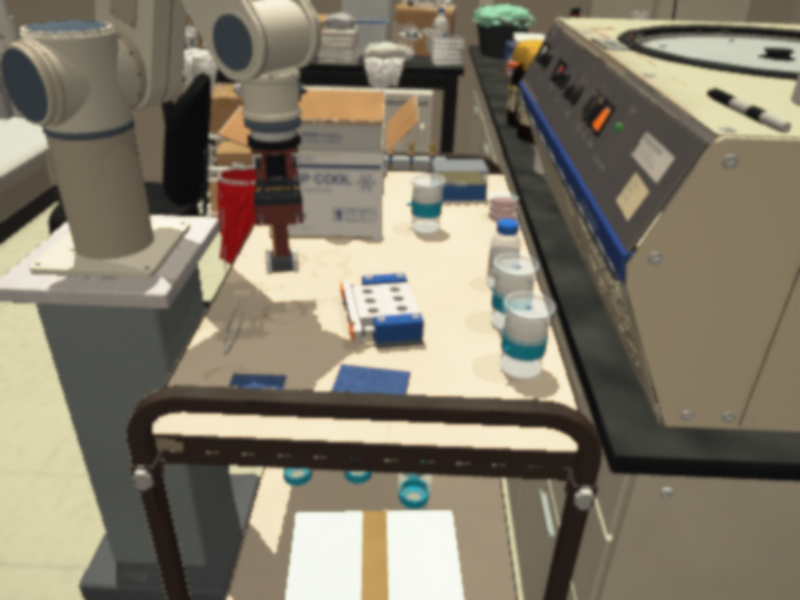

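The mallet is held at about (282,262), clear of everything. Next I'll touch each pad lightly.

```bash
cat >> h.py <<'E'
ZP=.034
def hx(): 
    p=np.array(get_tcp_pos())[:2]-O; return (np.cos(YAW)*p[0]+np.sin(YAW)*p[1])*1000
def fx():
    f=get_ft_force(); return -(np.cos(YAW)*f[0]+np.sin(YAW)*f[1])
E
python3 - <<'E'
from h import *
movel(hp(-.125,.06,.10),v=.1); movel(hp(-.125,.06,ZP),v=.1)
for y in (.06,-.06):
    if y<0: movel(hp(-.110,y,ZP),v=.12)
    movel(hp(-.103,y,ZP),v=.04); wait(.1); f0=fx()
    r=movel(hp(-.088,y,ZP),v=.008,until_force=3)
    print(y,r,hx(),fx()-f0,get_time())
    movel(hp(-.110,y,ZP),v=.04)
E
```

```text
0.06 True -94.01239204037148 -0.5064666045576187 16.5667
-0.06 True -93.69428644881535 -0.03369626722174529 19.875
```

```bash
python3 - <<'E'
from h import *
pos={.06:-94.0,-.06:-93.7}
y=.06
for k in range(10):
    movel(hp(-.110,y,ZP),v=.15); movel(hp((pos[y]-4)/1000,y,ZP),v=.06)
    o=pos[-y]
    tgt=min(max(o+2.2,pos[y]),-82.0)
    wait(.1)
    r=movel(hp(tgt/1000,y,ZP),v=.01,until_force=11.5)
    pos[y]=hx(); f=fx()
    print(k,y,r,round(tgt,2),round(pos[y],2),round(f,2),round(get_time(),2))
    movel(hp((pos[y]-8)/1000,y,ZP),v=.08)
    if k==0 and not -93.5<pos[y]<-90: break
    if min(pos.values())>-82.8 or get_time()>50: break
    y=-y
E
```

```text
0 0.06 False -91.5 -93.18 8.09 22.62
1 -0.06 False -90.98 -92.46 7.92 25.13
2 0.06 True -90.26 -92.62 -0.69 27.52
3 -0.06 False -90.42 -91.76 7.18 29.95
4 0.06 True -89.56 -91.87 -0.1 32.38
5 -0.06 False -89.67 -91.01 6.83 34.82
6 0.06 True -88.81 -91.16 0.18 37.26
7 -0.06 False -88.96 -90.33 8.07 39.72
8 0.06 False -88.13 -89.95 7.85 42.28
9 -0.06 False -87.75 -89.25 8.81 44.83
```

```bash
python3 - <<'E'
from h import *
pos={.06:-89.95,-.06:-89.25}
y=.06
for k in range(7):
    movel(hp((pos[y]-2.5)/1000,y,ZP),v=.2)
    tgt=min(pos[-y]+4.0,-80.3); wait(.1)
    r=movel(hp(tgt/1000,y,ZP),v=.01,until_force=12)
    p=hx(); f=fx(); pos[y]=max(p,pos[y])
    print(k,y,r,round(tgt,2),round(p,2),round(f,2),round(get_time(),2))
    movel(hp((pos[y]-5)/1000,y,ZP),v=.1)
    if min(pos.values())>-82.8 or get_time()>54: break
    y=-y
im=shot("wrist","after"); print(get_time())
E
```

```text
0 0.06 True -85.25 -88.93 -0.27 46.52
1 -0.06 True -84.93 -87.6 -0.31 48.24
2 0.06 True -83.6 -86.86 -0.05 50.02
3 -0.06 True -82.86 -85.45 0.53 51.78
4 0.06 True -81.45 -84.72 0.03 53.57
5 -0.06 True -80.72 -83.26 -0.79 55.35
55.65
```

```bash
python3 - <<'E'
from h import *
c,s=np.cos(YAW),np.sin(YAW)
for n in("hold1","after"):
    d=np.load(f"pics/{n}.npz");im,K,T=d["im"],d["K"],d["T"]
    for nm,lo,hi,z in(("or",(5,150,60),(20,255,255),.033),("blue",(100,120,30),(125,255,255),.042)):
        _,cs=blobs(im,lo,hi,8)
        for q in cs[:8]:
            p=cast(q[:,0].mean(0),K,T,z)[0,:2]-O;print(n,nm,cv2.boundingRect(q),np.round([1000*(c*p[0]+s*p[1]),1000*(c*p[1]-s*p[0])],1))
E
```

```text
hold1 or (373, 185, 14, 16) [ -53.1 -166.9]
hold1 or (410, 300, 10, 44) [-281.8 -259.4]
hold1 or (86, 329, 11, 15) [-312.1  293.1]
hold1 or (86, 305, 7, 21) [-264.   286.8]
hold1 or (295, 201, 18, 3) [-66.8 -60.1]
hold1 or (213, 202, 18, 2) [-67.3  59.1]
hold1 or (91, 297, 5, 9) [-237.1  274.5]
hold1 blue (333, 150, 85, 77) [ -42.9 -153.4]
hold1 blue (297, 127, 24, 54) [  5.6 -59.7]
hold1 blue (206, 127, 23, 55) [ 4.6 60.7]
after or (93, 359, 298, 19) [-204.8  -52.5]
after or (43, 195, 47, 6) [-57.8  56.9]
after or (234, 196, 42, 5) [-56.7 -60.9]
after or (214, 290, 9, 54) [-150.3  -34.4]
after or (283, 290, 8, 54) [-147.5  -85.5]
after blue (322, 91, 190, 171) [ -54.7 -154.1]
after blue (235, 14, 53, 151) [  6.1 -63.4]
after blue (0, 16, 69, 147) [ 4.2 55.7]
after blue (383, 331, 22, 34) [-161.7 -158.7]
```

View pics/after.png

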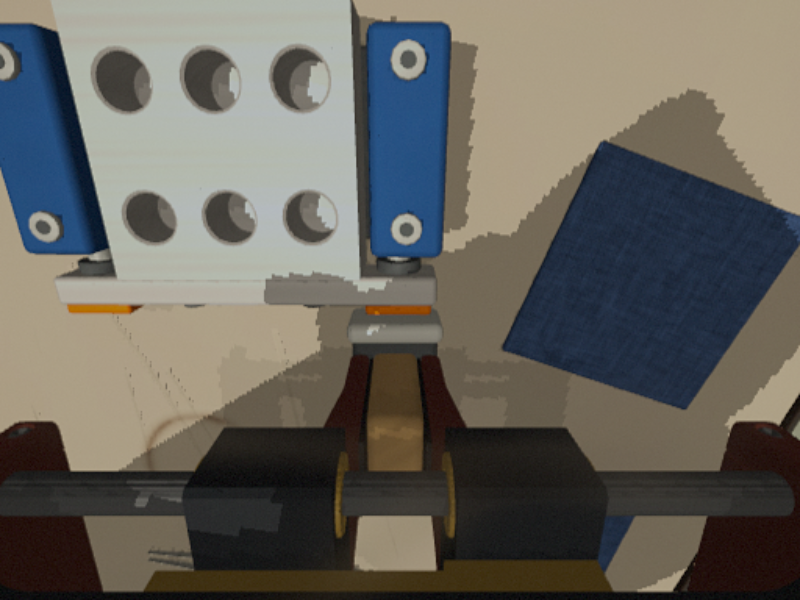

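The picture agrees with the touches: the right pad, at (398,309), is at about -58.5 mm and the left pad, at (103,308), at about -59.6 mm. I'll do one more push on each side, then set the mallet down.

```bash
python3 - <<'E'
from h import *
pos={.06:-84.72,-.06:-83.26}
for y in (.06,-.06):
    movel(hp((pos[y]-2.5)/1000,y,ZP),v=.2)
    tgt=min(pos[-y]+4.0,-78.5); wait(.1)
    r=movel(hp(tgt/1000,y,ZP),v=.01,until_force=12)
    p=hx(); pos[y]=max(p,pos[y])
    print(y,r,round(tgt,2),round(p,2),round(get_time(),2))
    movel(hp((pos[y]-5)/1000,y,ZP),v=.1)
movel(hp(-.115,-.06,.07),v=.15)
move_pose([.506,-.388,.07],quat(MYAW))
movel([.506,-.388,.040],v=.08); movel([.506,-.388,.0335],v=.03)
print(get_ft_force(),get_time())
command_gripper(.6)
movel([.506,-.388,.13],v=.12); print(get_time())
shot("side","end"); shot("wrist","endw"); print(get_time())
a=cv2.imread("pics/endw.png");b=cv2.imread("pics/end.png")
cv2.imwrite("pics/both.png",np.hstack([cv2.resize(a,(400,300)),cv2.resize(b[220:420,280:480],(300,300))]))
E
```

```text
0.06 True -79.26 -82.57 57.19
-0.06 True -78.57 -81.11 58.98
[ 0.30279068 -0.35645379 -2.96837219] 61.1417
62.8083
62.9083
```

View pics/both.png

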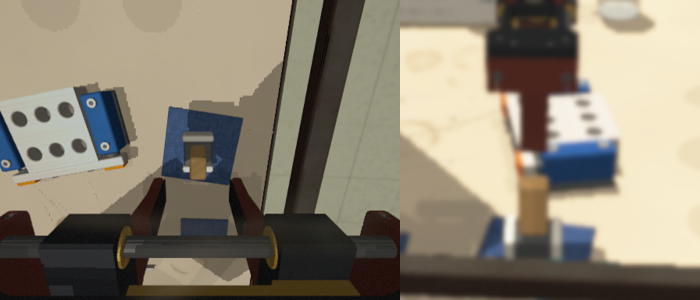

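The mallet stands upright and released on its mat, at about (198,155) in the picture. The last touches put the pads at about -57.6 mm (left) and -56.1 mm (right), both past -59 mm.

```bash
python3 -c "
from station import *
print(job_done(),get_time())"
```

```text
the job is handed in; nothing more can be done
the job is handed in; nothing more can be done
```

The job is handed in (no verdict came back): by my last touches the gap behind the crossbar is about 8.6 mm left and 7.1 mm right, the mallet stands released on its mat, the cups and bottle were not approached, and the arm finished at about 63 s; pushes were set to stop at 12 N, but peak force was not logged.

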